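# Draw out the steriliser tray with the tray hook

### The arm

A 6-joint arm with a two-finger parallel gripper is mounted at the origin on the work surface. World frame = base frame: x ahead of the robot, y to its left, z up, the work surface at z = 0. Lengths are in m, angles in rad, forces in N, time in s.
With the tool pointing down it reaches from about 0.3 to 0.775 m from the base axis. Payload 14.6 kg.
Tool frame: the origin (TCP) lies between the finger pads; the fingertips stand 19 mm ahead of it and the grasp point (between the pads) is the TCP (ctrl.finger_overhang is the distance from the TCP to the fingertips, in m); z points along the fingers, y is the direction in which the jaws open and shut (so a half turn about z gives the same grasp; the last joint's range is limited). The gripper opens to 94 mm and grips with 3 to 60 N. Pads are 16 mm wide; open, the fingers measure 119 mm over their backs; the gripper's body (75 mm by 177 mm) begins 78 mm behind the grasp point.
Start: joints at [-1.193, 0.3, 1.521, -0, 1.321, -0.067], TCP at [0.237, -0.496, 0.224] pointing down, gripper open.
Joint ranges: [-3.03, 3.03], [-0.79, 2.21], [0.23, 2.52], [-1.04, 4.18], [0, 3.07], [-2.55, 2.55]. Speed limits (rad/s): [2.22, 2.22, 2.57, 3.14, 3.14, 3.14].

### API

Orientations are given as [roll, pitch, yaw] about the fixed x, y, z axes, in that order (R = Rz(yaw) Ry(pitch) Rx(roll)).
In Python, from station import ctrl gives the robot as it stands.
- The arm moves only by the tool send_rows, never from a script. Its argument "series" is a list of rows, each a list of 7 numbers: the turn, a rotation vector about the tool's x, y, z in degrees, then the shift along the tool's x, y, z in m, then the gripper's target within -1 to 1 (fully open at 1, half-way at 0, shut at -1). A call has 1 to 8 rows; each row is the pose to reach, as a shift and turn from the pose commanded when the call began, along the tool's axes at that moment; what a row does not reach only later rows make up. A row lasts 1/10 s, in which the tool goes at most 50 mm and 8.59 degrees, less where a joint would pass 70% of its speed; a pose out of reach is approached as far as the arm can. A call with a gripper value outside its range is refused whole. The fingers move at their own pace and stop on an object; "force" is the grip in N (left out, the last holds). Time passes only in rows, so rows that repeat a pose let the fingers close. It gives the time, the measured TCP pose, the force and the opening at its end, in the units of the state.
- ctrl.get_obs(): the state, without advancing time (a new reading comes with each control period).
- ctrl.camera(name): name is "scene" or "side" or "wrist"; returns a dict with "pixels" (400x640x3 uint8, red, green, blue), "z_map" (400x640 float32, m along the optical axis (not along the pixel's ray), 0 where there is no reading), "fov_y" (degrees; the focal length in pixels is half the picture's height over the tangent of half this angle, whatever the lens; pixels are square), "cx", "cy" (the principal point, pixels), "R" (3x3) and "t" (3): a world point X has camera coordinates R X + t. Camera axes: x right, y down, z forward; pixel columns grow to the right and rows downward; lengths in m; the calibration is good to about 2 mm. A picture is of the moment at which its call begins.
- ctrl.hand_in(): hands the job in, once; it reports no verdict.
The state is a dict: "time_s": time; "qpos": joint angles; "joint_vel": joint speeds; "tau": joint torques, N m; "ee_pos": TCP position; "eef_rot": TCP orientation; "force": force on the tool from outside, world axes, zero at the start; "moment": the same for the moment, N m; "grip_width": finger opening in m.
Only numpy, scipy, OpenCV 4.12 (cv2) and the standard library are available. Lean on these libraries where they do the work, as an engineer would, in place of code of your own. Each camera call takes 0.05 s, during which the arm holds its last target.

### The job

The tray in the dry-heat steriliser is too hot to touch, so take the tray hook from its mat, drop its turned-down end through the round hole in the tray's pull tab and draw the tray out slowly until you feel it come firmly against its stop; pull gently, the tray and its stop are light sheet metal, and keep the bowl and tin standing on it. Then unhook, leaving the tray drawn out, and lay the hook back on its mat the right way up, all of it on the mat. Do not touch the tray with the gripper or disturb the bottle, jar and cup nearby.

Things in the scene. Friction and masses are not known exactly. Their poses are not given: they have to be found in the camera images.
- steriliser: (All sizes in mm.) White bench-top steriliser, fixed: 360 wide, 365 deep, 200 high; its door is dropped open flat before it (door top 33 high, reaching to x = -405). Origin on the bench, 145 behind the roof's front edge. x points from the open front to the back, y to the control-panel side, z up; the tray slides out along -x. The chamber's middle is at y = -40.
- tray: Loose sheet-metal tray on runners, 260 x 228 x 20 high, 2 play; axes as the steriliser's, origin mid-underside, 85 above the bench. It starts at x = -12 to -30 in the steriliser's frame and slides out along -x with a steady, unknown drag of 2 to 8 N until its lip meets a hard stop, somewhere from x = -123 to -147, felt as a rise above the drag. It bears at most 25 N from the hook.
- tray_hole (a point): Centre of the round hole, 18 in diameter, at the upper face of the tray's pull tab. The tab is level, 4 thick, 64 wide, its upper face 105 above the bench; it sticks 45 out from the middle of the tray's front wall, the hole's centre 25 from that wall and 20 from the tab's front edge. 65 of free air below. Axes as the tray's.
- hook_grip (a point): Grip point of the tray hook, on its black handle: half-way up (18 above the underside), 20 ahead of the handle's middle. Handle 100 long (x), 22 wide (y), 36 high, standing flat on the mat. x points along the shank to the hook end, z up. A steel shank, 9 thick, leaves the handle 29 above the underside and turns straight down 120 ahead of this point. 160 g, rigid, 195 long.
- hook_tip (a point): Lower, rounded end of the hook's turned-down part (a 9 diameter round bar), 120 ahead of hook_grip along the hook's x and 17 below it, level with the handle's underside. The turned-down part is free for 23 below the shank.
- mat: Flat dark grey heat-proof mat, 280 (x) by 120 (y) by 4, fixed to the bench. Origin: middle of its underside. At the start the hook lies on it, about along its x.
- bowl: Small steel bowl, 72 across, 32 high, standing in the tray. Origin: middle of its underside.
- tin: Flat steel instrument tin, 98 by 48 by 25 with a wire handle on its lid, standing in the tray. Origin: middle of its underside.
- bottle: Amber bottle, 52 across, 105 high, on the bench: leave alone. Origin: middle of its underside.
- jar: White jar with a steel lid, 72 across, 85 high, on the bench: leave alone. Origin: middle of its underside.
- cup: White cup, 72 across, 85 high, on the bench: leave alone. Origin: middle of its underside.
- stop_bracket: Fixed steel bracket inside the front of the chamber, below the tray, that carries the tray's stop: a block clamped by a screw on a slotted bar. Where along the bar it was clamped is not measured. Origin: under its front cross-bar; axes as the steriliser's.
- hook_butt (a point): Rear end of the hook's handle, half-way up its end face, 70 behind hook_grip along the hook's x.

How it is judged:
On the way, in this order (a step that is already met when the one before it is completed fails the run):
1. the hook's end is down through the hole in the tray's tab (horizontal distance between hook_tip and tray_hole below 0.008 m and z of hook_tip in the frame of tray_hole below -0.009 m), for 0.1 s.
2. the tray is drawn out by the hook firmly against its stop (2 N or more on the stop) (horizontal distance between hook_tip and tray_hole below 0.009 m and z of hook_tip in the frame of tray_hole below -0.004 m and x of tray in the frame of steriliser below -0.118 m and contact force between tray and stop_bracket above 2 N), for 0.15 s.
At the end, for the whole second after the job is handed in: The tray, once drawn against its stop, stays drawn out (tray origin beyond x = -115 mm in the steriliser's frame), at rest; the hook lies at rest and released on the mat, upright on its underside (within 0.15 rad), its butt, grip point and tip all within the mat's outline (x of tray in the frame of steriliser below -0.115 m and x of hook_grip in the frame of mat between -0.14 and 0.14 m and y of hook_grip in the frame of mat between -0.06 and 0.06 m and x of hook_tip in the frame of mat between -0.14 and 0.14 m and y of hook_tip in the frame of mat between -0.06 and 0.06 m and height (world z) of hook_grip below 0.027 m and angle between hook_grip's own z axis and vertical below 0.15 rad and linear speed of each of hook, tray below 0.02 m/s and x of hook_butt in the frame of mat between -0.14 and 0.14 m and y of hook_butt in the frame of mat between -0.06 and 0.06 m); the robot touches nothing.
It fails at once if the hook bears on the tray with more than 25 N (contact force between hook and tray above 25 N).
It fails at once if the gripper or arm touches the hot tray (contact force between any of the fingers, the arm and tray above 0.5 N).
It fails at once if the tray is jerked (faster than 0.25 m/s) (linear speed of tray above 0.25 m/s).
It fails at once if the bowl or the tin in the tray is tipped over or thrown out (angle between any of bowl, tin's own z axis and vertical above 0.5 rad or height (world z) of any of bowl, tin below 0.07 m).
It fails at once if the bottle, jar or cup is disturbed (moved more than 25 mm or tipped) (distance of any of bottle, jar, cup from where it was at the start of the episode above 0.025 m or angle between any of bottle, jar, cup's own z axis and vertical above 0.3 rad).
It also fails if it takes over 72 s, if anything falls off the work surface, if the arm or the gripper's body presses on something with over 40 N, if the wrist force passes 120 N, or if a joint passes its speed limit or range.

## Working session

There is one attempt and no reset: what is moved stays moved. The work goes in short steps, Python scripts to look and compute and a tool call to move; the robot and the scene stay as the last step left them, time stands still between calls to the robot, and variables do not carry over. Pictures are saved under pics/ and viewed, and the job is handed in when it is done.

Besides the shell and the picture viewer there is one more tool, called after ">>>" as name(argument=value, ...), one argument or row to a line, values as JSON. send_rows: Moves the arm, as the interface text tells. Its arguments: {"type":"object","properties":{"series":{"type":"array"},"force":{"type":"number"}},"required":["series"]}

```bash
ls; mkdir -p pics; cat > h.py <<'E'
import numpy as np, cv2
from station import ctrl
def cam(n,save=None):
    c=ctrl.camera(n)
    c['f']=200/np.tan(np.radians(c['fov_y'])/2)
    if save: cv2.imwrite('pics/'+save,c['pixels'][:,:,::-1])
    np.savez('/tmp/%s.npz'%n,**{k:np.asarray(v) for k,v in c.items()})
    return c
def load(n):
    d=np.load('/tmp/%s.npz'%n); return {k:d[k] for k in d.files}
def pt(c,u,v,z=None,h=None):
    R=np.array(c['R']);t=np.array(c['t'])
    r=np.array([(u-c['cx'])/c['f'],(v-c['cy'])/c['f'],1.])
    if h is not None:
        o=-R.T@t; d=R.T@r; return o+d*(h-o[2])/d[2]
    if z is None: z=c['z_map'][int(round(v)),int(round(u))]
    return R.T@(r*z-t)
def crop(c,u0,v0,u1,v1,k,name):
    p=c['pixels'][v0:v1,u0:u1,::-1]
    cv2.imwrite('pics/'+name,cv2.resize(p,None,fx=k,fy=k,interpolation=cv2.INTER_CUBIC))
E
python3 - <<'E'
from h import *
for n in ['scene','side','wrist']:
    c=cam(n,n+'0.png'); print(n,c['fov_y'],-c['R'].T@c['t'],c['R'][2])
o=ctrl.get_obs(); print(o)
E
```

```text
pics
scene 42.256016759565476 [1.19226067 0.18684244 1.16426353] [-0.47953113 -0.18643413 -0.85749182]
side 43.65941147071984 [ 1.56815647 -0.59780501  1.14296985] [-0.62913775  0.36808746 -0.68461472]
wrist 69.1280485501237 [ 0.31215564 -0.46104053  0.3844195 ] [-0.25357439 -0.11971153 -0.95987977]
{'time_s': 0.15, 'qpos': array([-1.19262198e+00,  3.00322023e-01,  1.52144426e+00,  6.33053474e-06,
        1.32072373e+00, -6.66546523e-02]), 'joint_vel': array([-0.00022253, -0.00168265, -0.00323971, -0.00128456, -0.00154951,
       -0.00156854]), 'tau': array([ 1.61260409e-04, -5.31958508e+01, -3.52817488e+01,  7.07767555e-02,
        2.35960493e-02, -9.72118232e-05]), 'ee_pos': array([ 0.23656732, -0.49631056,  0.22402598]), 'eef_rot': array([-3.14069769e+00, -6.58878708e-05,  4.44827404e-01]), 'force': array([ 0.5120745 ,  0.42647684, -0.76145704]), 'moment': array([ 0.01222429, -0.0420256 , -0.01338114]), 'grip_width': 0.09381506574253196}
```

View pics/scene0.png

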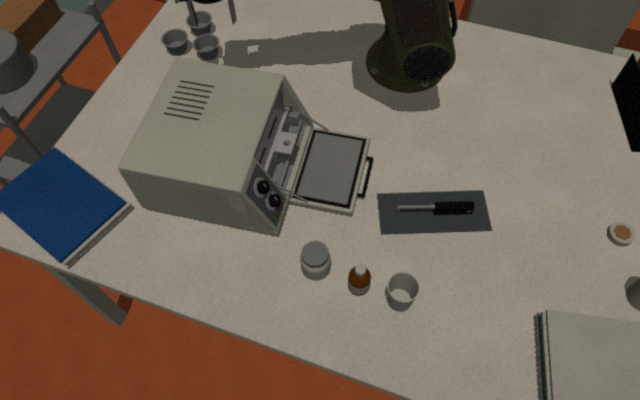

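View pics/side0.png

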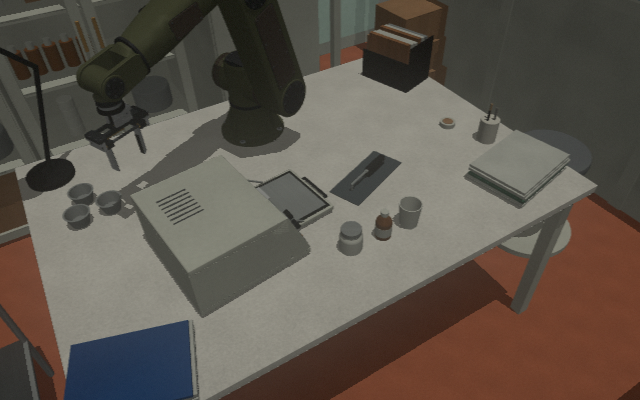

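View pics/wrist0.png

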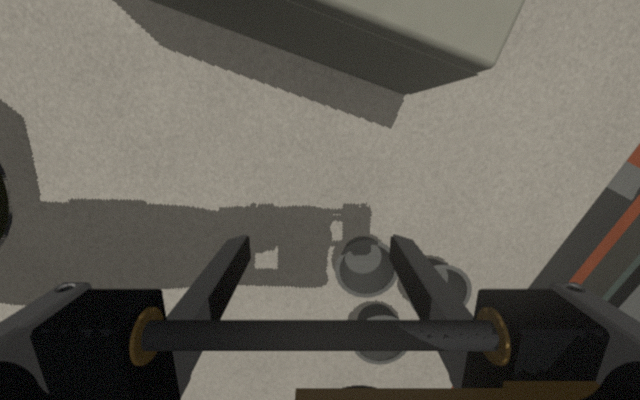

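The scene view shows the steriliser at about (220,140) with its door open to the right. The hook is on the mat at (435,208), its tip at (400,208) towards the steriliser.

```bash
python3 - <<'E'
from h import *
c=load('scene')
crop(c,230,80,390,220,5,'s1.png')
crop(c,370,180,500,245,6,'s2.png')
for n,(u,v) in dict(matTL=(378,195),matTR=(484,191),matBR=(491,230),matBL=(381,233)).items(): print(n,pt(c,u,v,h=.004),pt(c,u,v))
for n,(u,v) in dict(hend=(473,208),hstart=(436,208),tip=(399,208)).items(): print(n,pt(c,u,v,h=.036),pt(c,u,v))
E
```

```text
matTL [0.49116002 0.06532606 0.004     ] [0.48972143 0.06507672 0.00161926]
matTR [0.38655038 0.32302589 0.004     ] [0.38419369 0.32342422 0.00060624]
matBR [0.49457267 0.36165733 0.004     ] [0.49369812 0.36187646 0.00254562]
matBL [0.59515058 0.10487522 0.004     ] [0.59446102 0.10478056 0.0026601 ]
hend [0.46743523 0.30312649 0.036     ] [0.46651929 0.30327344 0.03457425]
hstart [0.49834978 0.21628733 0.036     ] [0.49554001 0.21640656 0.03143146]
tip [0.52932965 0.12926464 0.036     ] [0.52671421 0.12903748 0.03154868]
```

View pics/s1.png

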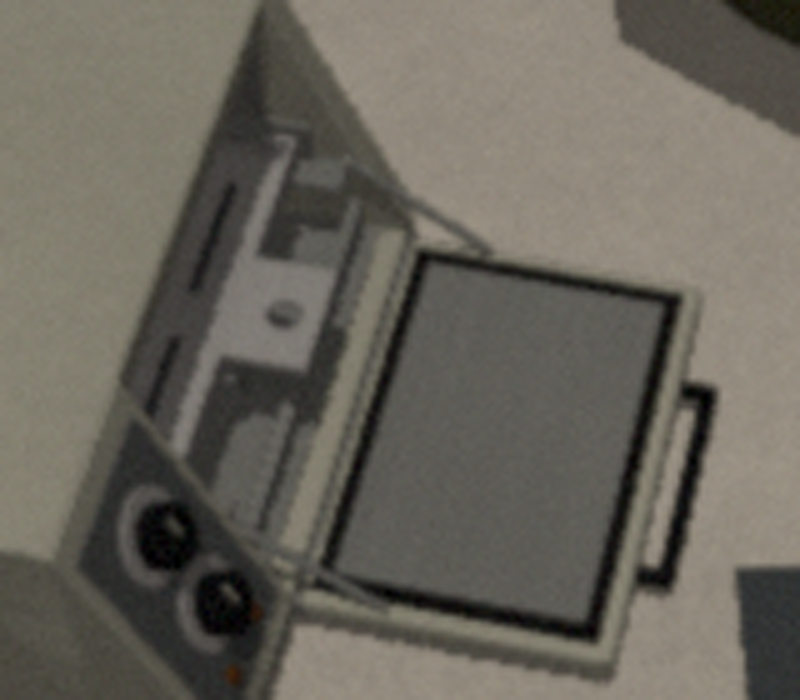

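View pics/s2.png

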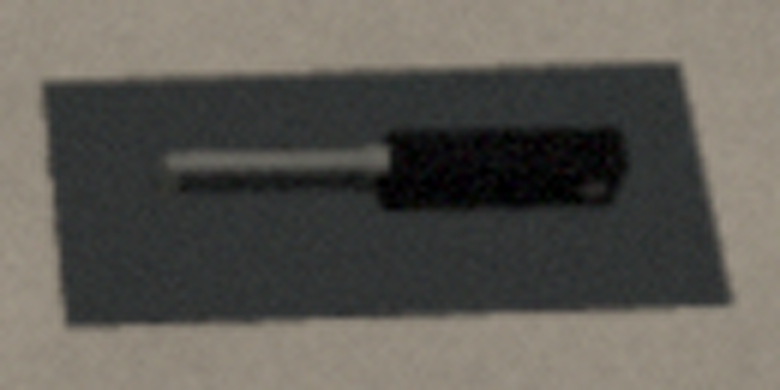

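```bash
python3 - <<'E'
from h import *
c=load('scene')
P=lambda u,v,h:(print((u,v),h,pt(c,u,v,h=h).round(4),pt(c,u,v).round(4)))
q=lambda x,y:(230+x/5,80+y/5)
print('hole');P(*q(285,314),.105)
print('tab corners (front L/R, )');P(*q(335,268),.105);P(*q(303,368),.105);P(*q(247,258),.105)
print('tray wall top ends');P(*q(295,140),.105);P(*q(178,450),.105)
print('door outer corners');P(*q(700,292),.033);P(*q(615,665),.033);P(*q(415,243),.033);
print('roof front edge');P(*q(265,5),.2);P(*q(122,383),.2);P(*q(60,560),.2)
s=load('side'); crop(s,230,150,420,260,4,'d1.png')
E
```

```text
hole
(287.0, 142.8) 0.105 [ 0.4809 -0.1877  0.105 ] [ 0.4324 -0.2133  0.0328]
tab corners (front L/R, )
(297.0, 133.6) 0.105 [ 0.445  -0.1745  0.105 ] [ 0.4427 -0.1756  0.1018]
(290.6, 153.6) 0.105 [ 0.5092 -0.1664  0.105 ] [ 0.507  -0.1676  0.1016]
(279.4, 131.6) 0.105 [ 0.4541 -0.2199  0.105 ] [ 0.4557 -0.219   0.1073]
tray wall top ends
(289.0, 108.0) 0.105 [ 0.3722 -0.2262  0.105 ] [ 0.3734 -0.2256  0.1066]
(265.6, 170.0) 0.105 [ 0.5759 -0.2061  0.105 ] [ 0.5773 -0.2052  0.1073]
door outer corners
(370.0, 138.4) 0.033 [ 0.3431 -0.0049  0.033 ] [ 0.3156 -0.0111 -0.0037]
(353.0, 213.0) 0.033 [0.5799 0.0249 0.033 ] [ 0.5615  0.02   -0.0011]
(313.0, 128.6) 0.033 [ 0.3632 -0.1637  0.033 ] [ 0.3618 -0.1643  0.0311]
roof front edge
(283.0, 81.0) 0.2 [ 0.3689 -0.2365  0.2   ] [ 0.3576 -0.2423  0.1867]
(254.4, 156.6) 0.2 [ 0.6059 -0.2096  0.2   ] [ 0.6023 -0.212   0.1941]
(242.0, 192.0) 0.2 [ 0.7019 -0.1966  0.2   ] [ 0.6969 -0.2005  0.1903]
```

View pics/d1.png

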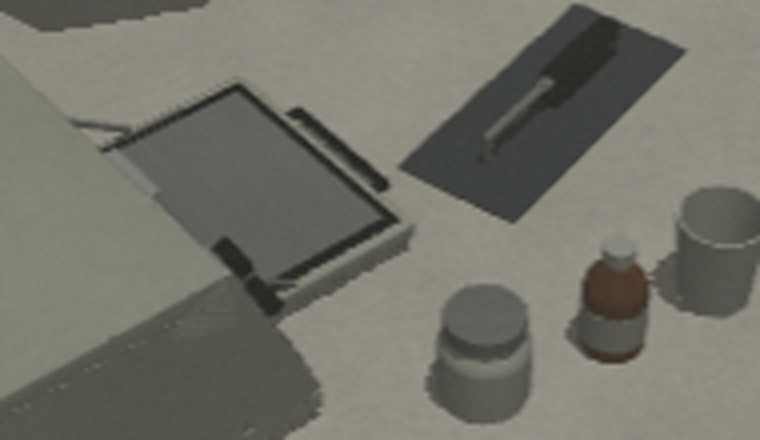

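```bash
cat >> h.py <<'E'
from scipy.spatial.transform import Rotation as Ro
def row(p,yaw_deg,ref=None):
    o=ctrl.get_obs() if ref is None else ref
    R0=Ro.from_euler('xyz',o['eef_rot']); R1=Ro.from_euler('xyz',[np.pi,0,np.radians(yaw_deg)])
    rv=(R0.inv()*R1).as_rotvec(degrees=True); d=R0.inv().apply(np.array(p)-o['ee_pos'])
    print('t',o['time_s'],'row',rv.round(2).tolist(),d.round(4).tolist())
E
python3 - <<'E'
from h import *
row([.237,-.496,.34],25.5)
row([.491,.237,.2],109.6)
row([.491,.237,.3],109.6)
E
```

```text
t 0.15 row [-0.05, -0.0, -0.01] [0.0005, -0.0002, -0.116]
t 0.15 row [-0.04, -0.04, -84.11] [0.5452, -0.5524, 0.0246]
t 0.15 row [-0.04, -0.04, -84.11] [0.5452, -0.5525, -0.0754]
```

>>> send_rows(
  series=[
    [0,0,0,0,0,-0.1,1],
    [0,0,0,0,0,-0.116,1],
    [0,0,0,0,0,-0.116,1],
    [0,0,-84.1,0.545,-0.552,-0.1,1],
    [0,0,-84.1,0.545,-0.552,-0.1,1],
    [0,0,-84.1,0.545,-0.552,-0.1,1],
    [0,0,-84.1,0.545,-0.552,-0.1,1],
    [0,0,-84.1,0.545,-0.552,-0.1,1],
  ],
)

```text
time_s: 0.95
ee_pos: [0.3187, -0.2584, 0.3351]
eef_rot: [-3.142, -0.0, 1.201]
force: [1.1, 0.3, 0.5]
grip_width: 0.0939
```

```bash
python3 - <<'E'
from h import *
row([.491,.237,.22],109.6)
E
```

```text
t 0.95 row [-0.0, -0.0, -40.81] [0.5242, -0.0186, 0.1151]
```

>>> send_rows(
  series=[
    [0,0,-40.8,0.524,-0.019,0.0,1],
    [0,0,-40.8,0.524,-0.019,0.0,1],
    [0,0,-40.8,0.524,-0.019,0.0,1],
    [0,0,-40.8,0.524,-0.019,0.0,1],
    [0,0,-40.8,0.524,-0.019,0.0,1],
    [0,0,-40.8,0.524,-0.019,0.115,1],
    [0,0,-40.8,0.524,-0.019,0.115,1],
    [0,0,-40.8,0.524,-0.019,0.115,1],
  ],
)

```text
time_s: 1.75
ee_pos: [0.4481, 0.1079, 0.2766]
eef_rot: [3.141, 0.0, 1.907]
force: [1.3, -0.1, -0.1]
grip_width: 0.094
```

```bash
python3 - <<'E'
from h import *
row([.491,.237,.2],109.6)
E
```

```text
t 1.75 row [0.02, 0.01, -0.32] [0.1077, 0.083, 0.0766]
```

>>> send_rows(
  series=[
    [0,0,-0.3,0.108,0.083,0.0766,1],
    [0,0,-0.3,0.108,0.083,0.0766,1],
    [0,0,-0.3,0.108,0.083,0.0766,1],
    [0,0,-0.3,0.108,0.083,0.0766,1],
    [0,0,-0.3,0.108,0.083,0.0766,1],
    [0,0,-0.3,0.108,0.083,0.0766,1],
  ],
)

```text
time_s: 2.35
ee_pos: [0.4909, 0.2344, 0.2014]
eef_rot: [3.141, 0.0, 1.912]
force: [0.2, 0.9, 0.5]
grip_width: 0.0944
```

```bash
python3 - <<'E'
from h import *
cam('wrist','w1.png')
E
```

```text
(no output)
```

View pics/w1.png

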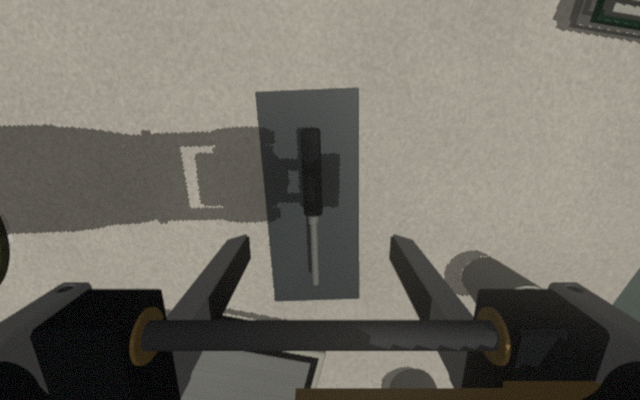

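The wrist view shows the handle from (310,127) to (311,217) and the shank down to its end at (317,285).

```bash
python3 - <<'E'
from h import *
c=load('wrist'); crop(c,240,80,380,310,2.6,'w1c.png')
P=lambda n,u,v,h:print(n,(u,v),pt(c,u,v,h=h).round(4),pt(c,u,v).round(4))
P('butt',309.5,129,.04);P('hfront',311.5,216,.04);P('shank start',313,218,.037);P('shank end',316.5,285,.037)
for n,u,v in [('m',257,92),('m',358,88.5),('m',358,298),('m',275,300)]:P(n,u,v,.004)
E
```

```text
butt (309.5, 129) [0.4581 0.2994 0.04  ] [0.4581 0.2993 0.0385]
hfront (311.5, 216) [0.4924 0.2071 0.04  ] [0.4925 0.2064 0.0378]
shank start (313, 218) [0.4951 0.2044 0.037 ] [0.4949 0.205  0.039 ]
shank end (316.5, 285) [0.5288 0.121  0.037 ] [0.5354 0.1014 0.0036]
m (257, 92) [0.3869 0.3168 0.004 ] [0.3869 0.3168 0.004 ]
m (358, 88.5) [0.4953 0.3593 0.004 ] [0.4953 0.3593 0.0042]
m (358, 298) [0.5978 0.1015 0.004 ] [ 5.994e-01  9.910e-02 -2.000e-04]
m (275, 300) [0.4878 0.0591 0.004 ] [0.4877 0.0597 0.0048]
```

View pics/w1c.png

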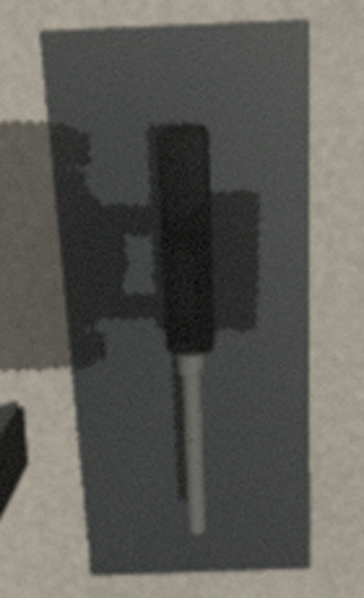

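```bash
python3 - <<'E'
from h import *
row([.4836,.236,.1],111.3)
row([.4836,.236,.028],111.3)
E
```

```text
t 2.4 row [0.08, 0.0, -1.8] [0.0042, -0.0065, 0.1018]
t 2.4 row [0.08, 0.0, -1.8] [0.0042, -0.0066, 0.1738]
```

>>> send_rows(
  series=[
    [0,0,-1.8,0.0042,-0.0065,0.05,1],
    [0,0,-1.8,0.0042,-0.0065,0.09,1],
    [0,0,-1.8,0.0042,-0.0065,0.12,1],
    [0,0,-1.8,0.0042,-0.0065,0.145,1],
    [0,0,-1.8,0.0042,-0.0065,0.165,1],
    [0,0,-1.8,0.0042,-0.0065,0.174,1],
    [0,0,-1.8,0.0042,-0.0065,0.174,1],
    [0,0,-1.8,0.0042,-0.0065,0.174,1],
  ],
)

```text
time_s: 3.2
ee_pos: [0.484, 0.2367, 0.0281]
eef_rot: [3.14, -0.0, 1.943]
force: [-0.2, 0.2, 0.5]
grip_width: 0.0939
```

```bash
python3 - <<'E'
from h import *
row([.4836,.236,.028],111.3)
cam('wrist','w2.png')
E
```

```text
t 3.2 row [0.1, -0.0, 0.02] [-0.0005, -0.0006, 0.0001]
```

View pics/w2.png

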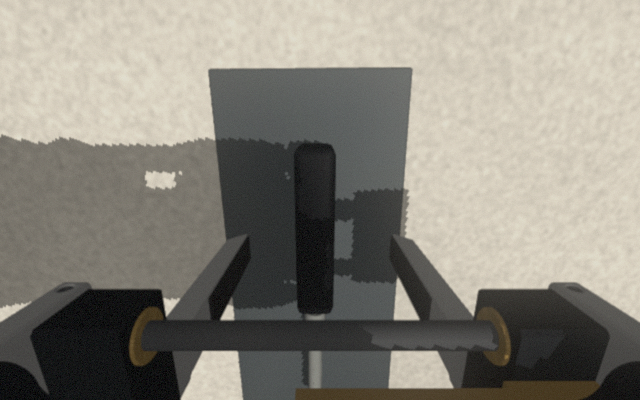

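The handle spans u 295–335, midway between the fingers and parallel to them, so I'm closing.

>>> send_rows(
  series=[
    [0,0,0,0,0,0,-0.6],
    [0,0,0,0,0,0,-0.6],
    [0,0,0,0,0,0,-1],
    [0,0,0,0,0,0,-1],
    [0,0,0,0,0,0,-1],
    [0,0,0,0,0,0,-1],
    [0,0,0,0,0,0,-1],
    [0,0,0,0,0,0,-1],
  ],
  force=40,
)

```text
time_s: 4.05
ee_pos: [0.4832, 0.2369, 0.0267]
eef_rot: [-3.142, -0.0, 1.944]
force: [-0.8, -0.7, -0.4]
grip_width: 0.0331
```

>>> send_rows(
  series=[
    [0,0,0,0,0,0,-1],
    [0,0,0,0,0,0,-1],
    [0,0,0,0,0,0,-1],
    [0,0,0,0,0,0,-1],
    [0,0,0,0,0,0,-1],
  ],
)

```text
time_s: 4.55
ee_pos: [0.4832, 0.2369, 0.0267]
eef_rot: [-3.141, -0.0, 1.944]
force: [0.6, -0.0, -0.7]
grip_width: 0.0218
```

>>> send_rows(
  series=[
    [0,0,0,0,0,-0.03,-1],
    [0,0,0,0,0,-0.08,-1],
    [0,0,0,0,0,-0.13,-1],
    [0,0,0,0,0,-0.15,-1],
    [0,0,0,0,0,-0.15,-1],
  ],
)

```text
time_s: 5.05
ee_pos: [0.4843, 0.2373, 0.1797]
eef_rot: [3.136, -0.0, 1.944]
force: [0.2, -0.1, -2.3]
grip_width: 0.0216
```

```bash
python3 - <<'E'
from h import *
c=cam('scene','s3.png'); crop(c,370,120,530,240,5,'s3c.png'); cam('wrist','w3.png'); print(ctrl.get_obs())
E
```

```text
{'time_s': 5.15, 'qpos': array([3.87712224e-01, 3.18447487e-01, 1.61447217e+00, 1.57819758e-06,
       1.20956957e+00, 1.49853000e-02]), 'joint_vel': array([ 7.34031537e-06,  2.55679941e-02,  1.87541129e-02,  1.63136316e-03,
        4.24337917e-04, -7.15383620e-04]), 'tau': array([ 4.08656371e-02, -5.65032506e+01, -3.63727891e+01,  6.53489283e-02,
        1.28998831e-01,  5.98477054e-04]), 'ee_pos': array([0.48291289, 0.23674824, 0.1756583 ]), 'eef_rot': array([-3.14069616e+00,  1.19592351e-05,  1.94352270e+00]), 'force': array([-0.65175022, -0.11544344, -2.22834904]), 'moment': array([ 0.03040828, -0.13895529,  0.00291209]), 'grip_width': 0.021409270326945635}
```

View pics/s3c.png

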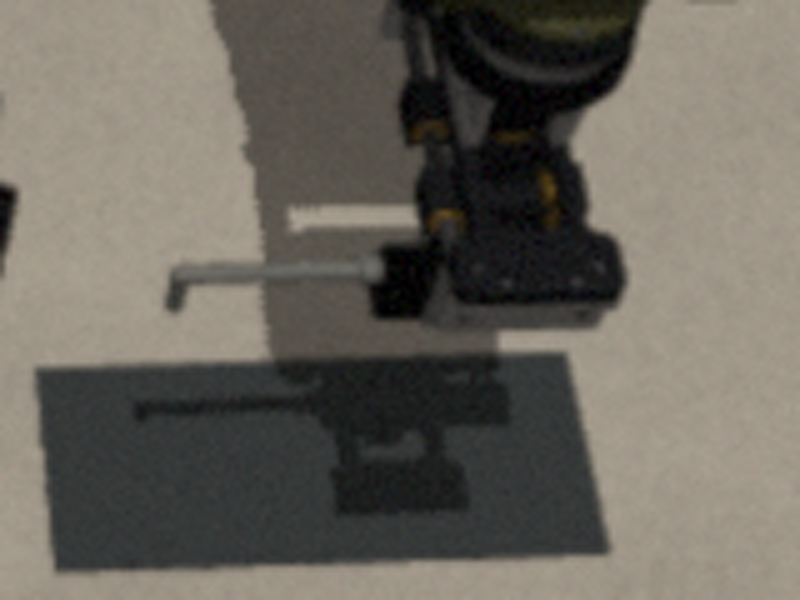

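View pics/w3.png

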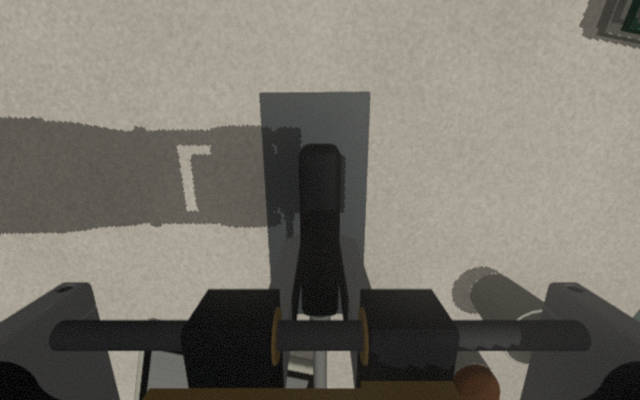

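```bash
python3 - <<'E'
from h import *
c=load('scene')
q=lambda x,y:(370+x/5,120+y/5)
o=ctrl.get_obs(); e=o['ee_pos']; yaw=o['eef_rot'][2]
hx=-np.array([np.cos(yaw),np.sin(yaw)]);hy=np.array([-hx[1],hx[0]])
for n,a,b,dz in [('tip',177,309,-.022),('tip',177,309,-.018),('shank far top',175,268,.011+.0),('shank near',340,268,.011)]:
    p=pt(c,*q(a,b),h=e[2]+dz); d=p[:2]-e[:2]; print(n,p.round(4),pt(c,*q(a,b)).round(4),'along %.4f lat %.4f'%(d@hx,d@hy))
E
```

```text
tip [0.5263 0.1302 0.1537] [ 0.424   0.1215 -0.0016] along 0.1150 lat 0.0016
tip [0.5289 0.1304 0.1577] [ 0.424   0.1215 -0.0016] along 0.1158 lat 0.0041
shank far top [0.5271 0.1253 0.1867] [0.5275 0.1254 0.1873] along 0.1198 lat 0.0006
shank near [0.5022 0.1953 0.1867] [0.5038 0.1953 0.1888] along 0.0456 lat 0.0029
```

```bash
python3 - <<'E'
from h import *
row([.4658,-.071,.18],96.8)
E
```

```text
t 5.15 row [-0.05, 0.01, 14.56] [-0.2804, -0.128, -0.0042]
```

>>> send_rows(
  series=[
    [0,0,14.5,-0.28,-0.128,-0.004,-1],
    [0,0,14.5,-0.28,-0.128,-0.004,-1],
    [0,0,14.5,-0.28,-0.128,-0.004,-1],
    [0,0,14.5,-0.28,-0.128,-0.004,-1],
    [0,0,14.5,-0.28,-0.128,-0.004,-1],
    [0,0,14.5,-0.28,-0.128,-0.004,-1],
    [0,0,14.5,-0.28,-0.128,-0.004,-1],
    [0,0,14.5,-0.28,-0.128,-0.004,-1],
  ],
)

```text
time_s: 5.95
ee_pos: [0.4653, -0.0715, 0.179]
eef_rot: [-3.139, -0.001, 1.688]
force: [-0.8, 0.7, -1.7]
grip_width: 0.022
```

```bash
python3 - <<'E'
from h import *
c=cam('scene'); crop(c,240,70,370,170,6,'s4c.png'); cam('wrist','w4.png'); 
row([.4658,-.071,.18],96.8)
E
```

```text
t 6.05 row [-0.11, -0.05, 0.07] [-0.0014, -0.0001, -0.0004]
```

View pics/s4c.png

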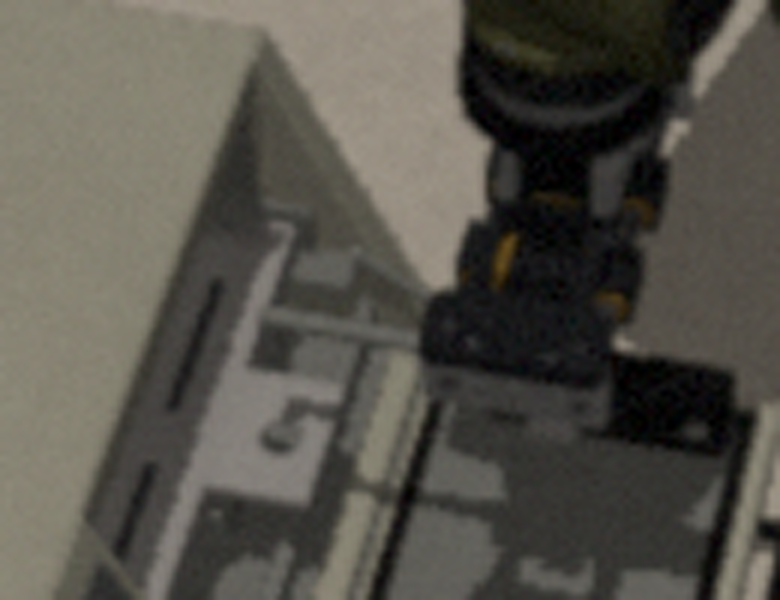

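View pics/w4.png

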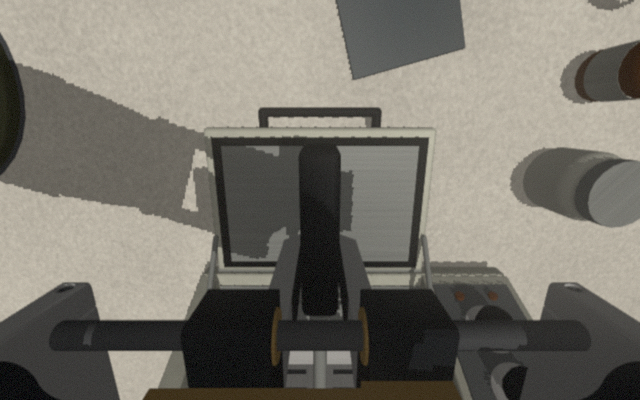

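The wrist view shows the shank (u≈320) centred on the tab and door (u≈321). The scene view shows the hole at crop (283,432) and the shank end at (263,313).

```bash
python3 - <<'E'
from h import *
c=load('scene')
p=c['pixels'][110:165,270:325,::-1]; cv2.imwrite('pics/s4d.png',cv2.resize(p,None,fx=12,fy=12,interpolation=cv2.INTER_CUBIC))
q=lambda x,y:(240+x/6,70+y/6)
o=ctrl.get_obs(); e=o['ee_pos']; a=np.radians(-83.2)
hx=np.array([np.cos(a),np.sin(a)]);hy=np.array([-hx[1],hx[0]])
R=c['R'];t=c['t']
def proj(X): x=R@X+t; return x[0]/x[2]*c['f']+c['cx'],x[1]/x[2]*c['f']+c['cy']
print('exp tip',proj(np.r_[e[:2]+.12*hx,e[2]-.022]),'shank end top',proj(np.r_[e[:2]+.1245*hx,e[2]+.011]))
for n,x,y,h in [('hole',283,432,.105),('shankend',263,313,e[2]+.011)]:
    p=pt(c,*q(x,y),h=h)[:2]; d=p-e[:2]; print(n,q(x,y),p.round(4),'along %.4f lat %.4f'%(d@hx,d@hy))
E
```

```text
exp tip (np.float64(285.1651292912048), np.float64(129.49335197050422)) shank end top (np.float64(282.3034091676592), np.float64(120.59990459052442))
hole (287.1666666666667, 142.0) [ 0.4784 -0.1883] along 0.1193 lat -0.0014
shankend (283.8333333333333, 122.16666666666666) [ 0.4837 -0.1879] along 0.1196 lat 0.0038
```

View pics/s4d.png

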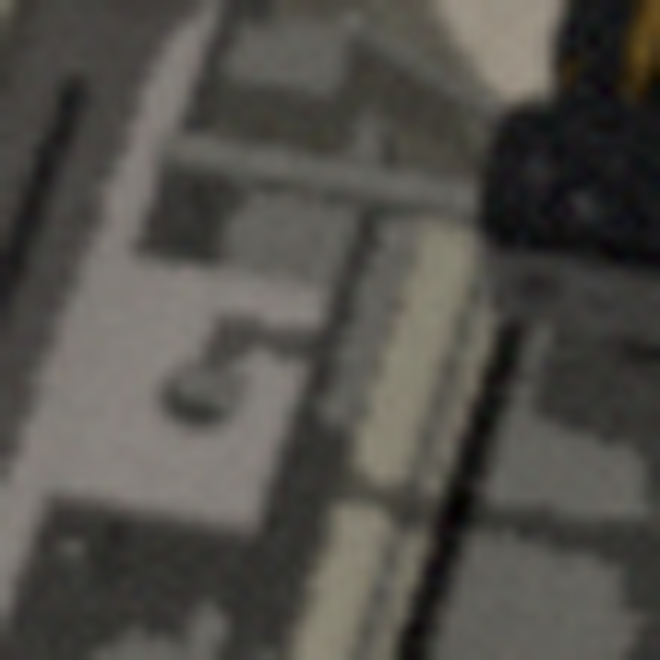

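>>> send_rows(
  series=[
    [0,0,0,0,0,0.02,-1],
    [0,0,0,0,0,0.04,-1],
    [0,0,0,0,0,0.046,-1],
    [0,0,0,0,0,0.046,-1],
    [0,0,0,0,0,0.046,-1],
  ],
)

```text
time_s: 6.55
ee_pos: [0.4664, -0.07, 0.1353]
eef_rot: [3.141, 0.0, 1.691]
force: [-0.5, -0.4, -2.2]
grip_width: 0.0216
```

```bash
python3 - <<'E'
from h import *
c=cam('scene'); crop(c,270,110,325,165,12,'s5d.png'); w=cam('wrist'); crop(w,250,320,390,400,5,'w5.png'); 
print(ctrl.get_obs()['ee_pos'])
E
```

```text
[ 0.46642524 -0.07026848  0.13551173]
```

View pics/s5d.png

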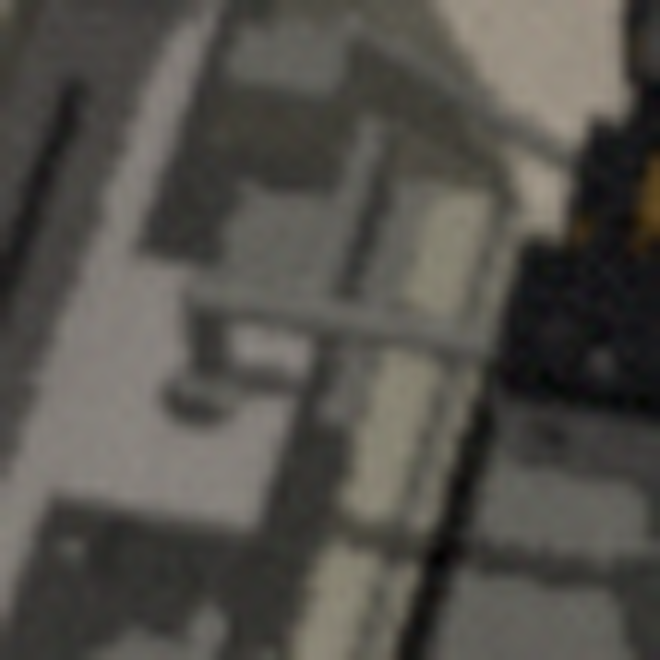

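View pics/w5.png

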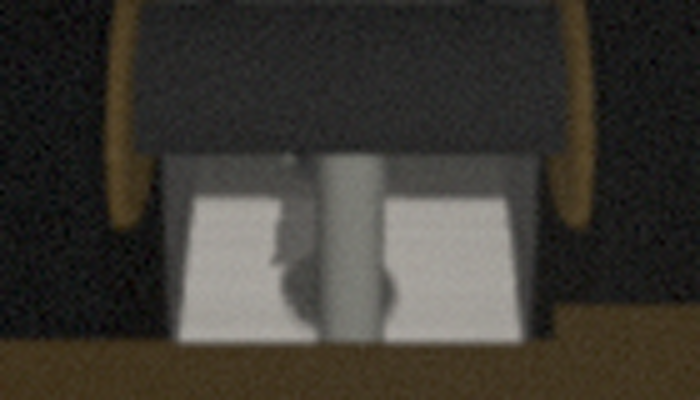

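```bash
python3 - <<'E'
from h import *
w=load('wrist'); c=load('scene')
e=ctrl.get_obs()['ee_pos']; a=np.radians(-83.2)
hx=np.array([np.cos(a),np.sin(a)]);hy=np.array([-hx[1],hx[0]])
def f(n,cc,u,v,h):
    p=pt(cc,u,v,h=h); d=p[:2]-e[:2]; print(n,p.round(4),pt(cc,u,v).round(4),'along %.4f lat %.4f'%(d@hx,d@hy))
W=lambda x,y:(250+x/5,320+y/5)
S=lambda x,y:(270+x/12,110+y/12)
f('tab front',w,*W(240,197),.105);f('tab front',w,*W(440,197),.105)
f('hole right',w,*W(397,290),.105)
f('hole centre',w,*W(350,290),.105)
f('S hole',c,*S(203,390),.105)
f('S shank end',c,*S(185,297),e[2]+.011)
f('S tab frontL',c,*S(327,290),.105);f('S tab frontR',c,*S(253,527),.105)
R=c['R'];t=c['t']
def proj(X): x=R@X+t; return np.array([(x[0]/x[2]*c['f']+c['cx']-270)*12,(x[1]/x[2]*c['f']+c['cy']-110)*12]).round()
print('exp tip',proj(np.r_[e[:2]+.12*hx,e[2]-.022]),'shank end',proj(np.r_[e[:2]+.1245*hx,e[2]+.011]))
E
```

```text
tab front [ 0.4632 -0.176   0.105 ] [ 0.4632 -0.1766  0.1044] along 0.1046 lat -0.0157
tab front [ 0.4954 -0.1722  0.105 ] [ 0.4957 -0.1734  0.1037] along 0.1046 lat 0.0168
hole right [ 0.491  -0.1919  0.105 ] [ 0.491  -0.1921  0.1048] along 0.1237 lat 0.0100
hole centre [ 0.4832 -0.1928  0.105 ] [ 0.4778 -0.1495  0.1455] along 0.1237 lat 0.0022
S hole [ 0.4801 -0.1883  0.105 ] [ 0.4323 -0.2135  0.0338] along 0.1188 lat -0.0004
S shank end [ 0.4871 -0.1861  0.1465] [ 0.4826 -0.1885  0.1399] along 0.1175 lat 0.0068
S tab frontL [ 0.4465 -0.1732  0.105 ] [ 0.4726 -0.1606  0.1422] along 0.0999 lat -0.0320
S tab frontR [ 0.5097 -0.1649  0.105 ] [ 0.5059 -0.1669  0.0991] along 0.0991 lat 0.0318
exp tip [194. 366.] shank end [161. 265.]
```

>>> send_rows(
  series=[
    [0,0,0,-0.003,0,0,-1],
    [0,0,0,-0.005,0,0,-1],
    [0,0,0,-0.005,0,0,-1],
    [0,0,0,-0.005,0,0.002,-1],
    [0,0,0,-0.005,0,0.004,-1],
    [0,0,0,-0.005,0,0.004,-1],
  ],
)

```text
time_s: 7.25
ee_pos: [0.4664, -0.0754, 0.1303]
eef_rot: [-3.141, -0.0, 1.69]
force: [-0.0, -0.3, -1.1]
grip_width: 0.0218
```

```bash
python3 - <<'E'
from h import *
c=cam('scene'); crop(c,270,110,325,165,12,'s6d.png'); print(ctrl.get_obs())
E
```

```text
{'time_s': 7.3, 'qpos': array([-2.37788127e-01,  2.35328193e-01,  1.83853084e+00,  5.23733530e-06,
        1.06817004e+00, -3.57502894e-01]), 'joint_vel': array([-0.00266168, -0.00314769, -0.00046028, -0.00230578,  0.00217252,
       -0.0009519 ]), 'tau': array([-2.89389904e-02, -4.56908298e+01, -3.14385688e+01,  4.75053024e-02,
       -1.90339902e-03,  4.14653623e-04]), 'ee_pos': array([ 0.46650284, -0.07540711,  0.13049557]), 'eef_rot': array([-3.14118544e+00, -1.57014989e-04,  1.69050854e+00]), 'force': array([ 0.50695022,  0.33929012, -1.5366207 ]), 'moment': array([ 0.03188565, -0.10539491,  0.0188221 ]), 'grip_width': 0.02210617976164114}
```

View pics/s6d.png

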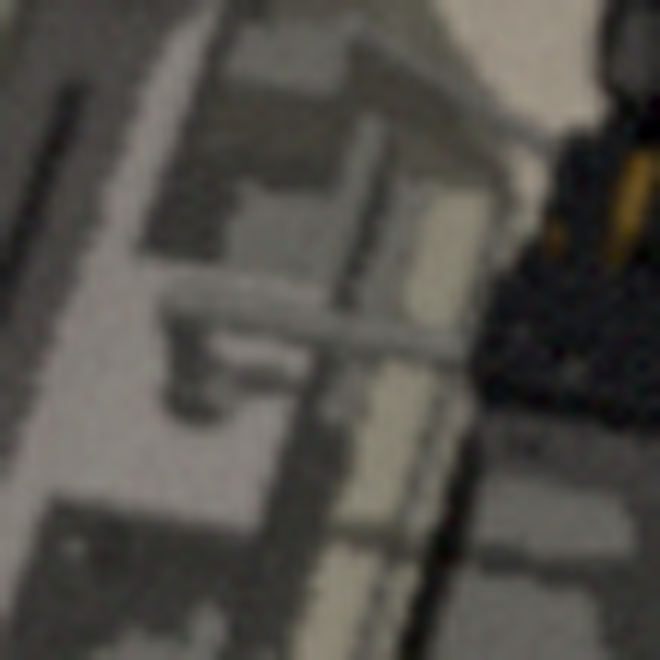

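>>> send_rows(
  series=[
    [0,0,0,0.0015,0,0,-1],
    [0,0,0,0.0015,0,0.002,-1],
    [0,0,0,0.0015,0,0.004,-1],
    [0,0,0,0.0015,0,0.006,-1],
    [0,0,0,0.0015,0,0.007,-1],
    [0,0,0,0.0015,0,0.007,-1],
  ],
)

```text
time_s: 7.9
ee_pos: [0.4664, -0.074, 0.1235]
eef_rot: [-3.141, -0.0, 1.69]
force: [0.4, 0.2, -1.2]
grip_width: 0.0214
```

```bash
python3 - <<'E'
from h import *
c=cam('scene'); crop(c,270,110,325,165,12,'s7d.png'); print(ctrl.get_obs())
E
```

```text
{'time_s': 7.95, 'qpos': array([-2.34906203e-01,  2.44284917e-01,  1.84561330e+00,  2.41751886e-05,
        1.05178519e+00, -3.54516026e-01]), 'joint_vel': array([-1.39969099e-03, -2.80709576e-03, -1.03794268e-03,  9.22005601e-05,
        1.78736435e-03,  4.26403721e-04]), 'tau': array([ 3.34634125e-03, -4.58654308e+01, -3.11125410e+01,  4.76167642e-02,
        1.54955545e-02, -2.70041346e-04]), 'ee_pos': array([ 0.46642242, -0.07398734,  0.12365369]), 'eef_rot': array([-3.14151483e+00, -5.11883977e-05,  1.69039416e+00]), 'force': array([-0.5028534 , -0.26688789, -2.2190213 ]), 'moment': array([-0.00787414, -0.04370263, -0.06644753]), 'grip_width': 0.02177671546017271}
```

View pics/s7d.png

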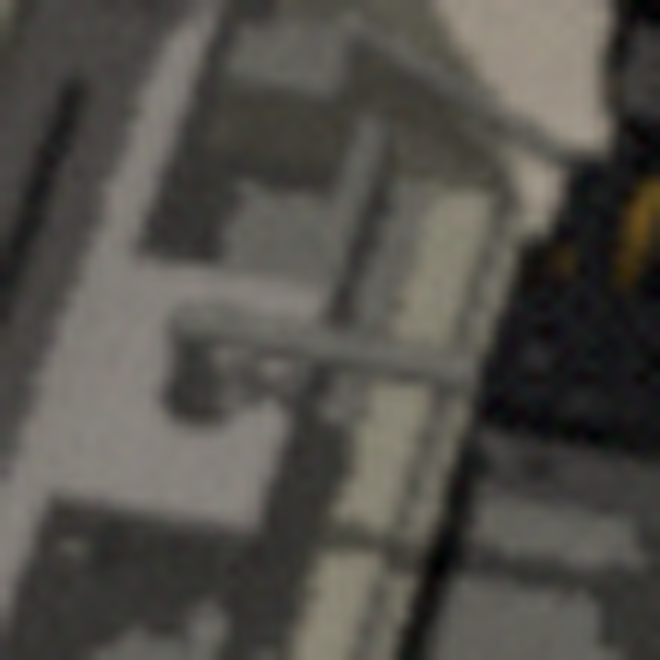

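The force is unchanged and the tip is level with the hole, so I'm continuing down.

>>> send_rows(
  series=[
    [0,0,0,0,0,0.002,-1],
    [0,0,0,0,0,0.004,-1],
    [0,0,0,0,0,0.006,-1],
    [0,0,0,0,0,0.008,-1],
    [0,0,0,0,0,0.01,-1],
    [0,0,0,0,0,0.011,-1],
    [0,0,0,0,0,0.011,-1],
    [0,0,0,0,0,0.011,-1],
  ],
)

```text
time_s: 8.75
ee_pos: [0.4665, -0.074, 0.1127]
eef_rot: [3.142, 0.0, 1.69]
force: [-0.4, -0.0, -1.5]
grip_width: 0.0218
```

```bash
python3 - <<'E'
from h import *
c=cam('scene'); crop(c,270,110,325,165,12,'s8d.png'); w=cam('wrist'); crop(w,250,320,390,400,5,'w8.png');print(ctrl.get_obs())
E
```

```text
{'time_s': 8.85, 'qpos': array([-2.34888431e-01,  2.60347563e-01,  1.85471108e+00,  2.77240977e-05,
        1.02642926e+00, -3.54503053e-01]), 'joint_vel': array([ 0.00180074,  0.0012007 ,  0.0016519 , -0.00034968,  0.00105066,
       -0.00166625]), 'tau': array([-7.12547826e-04, -4.63726723e+01, -3.06635356e+01,  4.71383112e-02,
        3.74261267e-02, -9.43473788e-05]), 'ee_pos': array([ 0.46647451, -0.07399049,  0.11276962]), 'eef_rot': array([3.14148619e+00, 1.41157899e-05, 1.69039659e+00]), 'force': array([ 0.43020493,  0.01189026, -1.6874931 ]), 'moment': array([-0.04010298, -0.09247381, -0.01159576]), 'grip_width': 0.02181250631463985}
```

View pics/s8d.png

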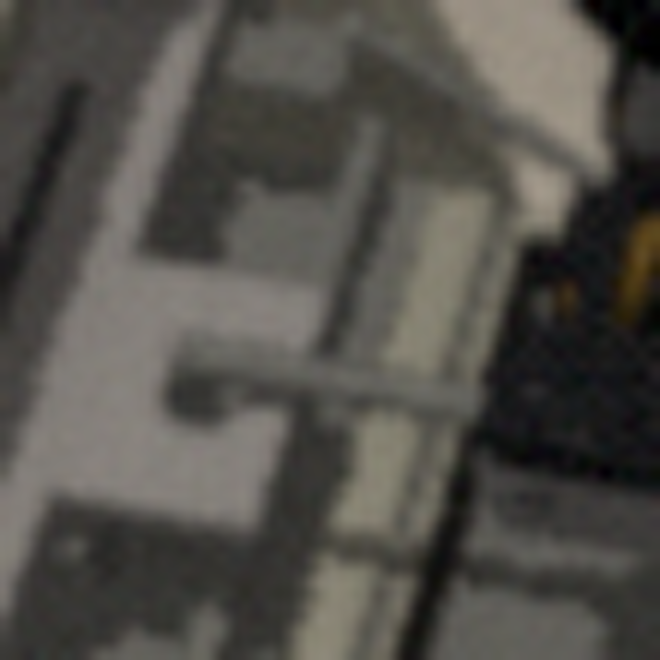

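View pics/w8.png

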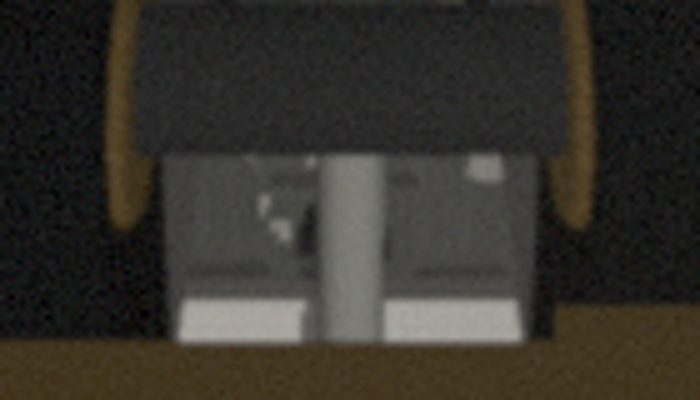

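>>> send_rows(
  series=[
    [0,0,0,0.002,0,0,-1],
    [0,0,0,0.004,0,0,-1],
    [0,0,0,0.006,0,0,-1],
    [0,0,0,0.008,0,0,-1],
    [0,0,0,0.01,0,0,-1],
    [0,0,0,0.012,0,0,-1],
    [0,0,0,0.014,0,0,-1],
    [0,0,0,0.016,0,0,-1],
  ],
)

```text
time_s: 9.65
ee_pos: [0.4645, -0.058, 0.1127]
eef_rot: [3.142, 0.0, 1.691]
force: [1.0, -4.0, -1.9]
grip_width: 0.0219
```

```bash
python3 - <<'E'
from h import *
o=ctrl.get_obs(); print(o['ee_pos'],o['force'],o['moment'])
E
```

```text
[ 0.46454011 -0.0579808   0.11274219] [ 0.97639573 -3.95637499 -1.92154953] [-0.78984752 -0.18827117  0.00163826]
```

>>> send_rows(
  series=[
    [0,0,0,0.003,0,0,-1],
    [0,0,0,0.007,0,0,-1],
    [0,0,0,0.011,0,0,-1],
    [0,0,0,0.015,0,0,-1],
    [0,0,0,0.019,0,0,-1],
    [0,0,0,0.023,0,0,-1],
    [0,0,0,0.027,0,0,-1],
    [0,0,0,0.03,0,0,-1],
  ],
)

```text
time_s: 10.45
ee_pos: [0.4609, -0.0279, 0.1127]
eef_rot: [-3.142, -0.0, 1.691]
force: [1.1, -4.4, -1.8]
grip_width: 0.0218
```

```bash
python3 - <<'E'
from h import *
c=cam('scene','s9.png'); crop(c,230,80,390,220,5,'s9c.png')
o=ctrl.get_obs(); print(o['ee_pos'],o['force'],o['moment'])
E
```

```text
[ 0.46082647 -0.02764662  0.11270056] [ 0.37392634 -1.93624711 -2.05670325] [-0.39566076 -0.1208127   0.01308054]
```

View pics/s9c.png

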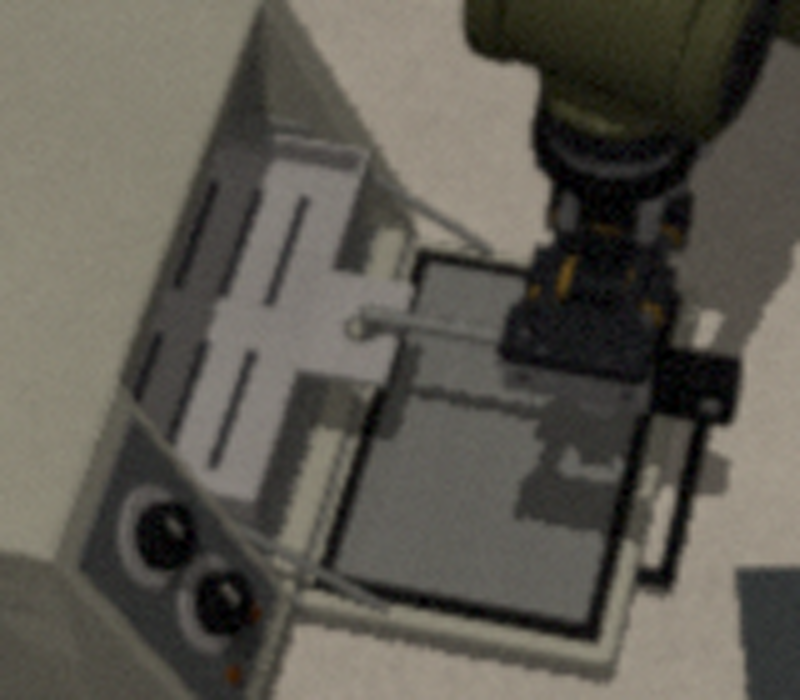

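The tray is following the hook.

>>> send_rows(
  series=[
    [0,0,0,0.003,0,0,-1],
    [0,0,0,0.007,0,0,-1],
    [0,0,0,0.011,0,0,-1],
    [0,0,0,0.015,0,0,-1],
    [0,0,0,0.019,0,0,-1],
    [0,0,0,0.023,0,0,-1],
    [0,0,0,0.027,0,0,-1],
    [0,0,0,0.03,0,0,-1],
  ],
)

```text
time_s: 11.3
ee_pos: [0.4573, 0.0018, 0.1127]
eef_rot: [-3.142, 0.0, 1.691]
force: [0.1, -3.6, -1.6]
grip_width: 0.0218
```

>>> send_rows(
  series=[
    [0,0,0,0.002,0,0,-1],
    [0,0,0,0.004,0,0,-1],
    [0,0,0,0.006,0,0,-1],
    [0,0,0,0.008,0,0,-1],
    [0,0,0,0.01,0,0,-1],
    [0,0,0,0.012,0,0,-1],
    [0,0,0,0.014,0,0,-1],
  ],
)

```text
time_s: 12.0
ee_pos: [0.4557, 0.0155, 0.1127]
eef_rot: [3.142, -0.0, 1.69]
force: [0.3, -4.4, -2.1]
grip_width: 0.0221
```

>>> send_rows(
  series=[
    [0,0,0,0.0005,0,0,-1],
    [0,0,0,0.001,0,0,-1],
    [0,0,0,0.0015,0,0,-1],
    [0,0,0,0.002,0,0,-1],
    [0,0,0,0.0025,0,0,-1],
  ],
)

```text
time_s: 12.5
ee_pos: [0.4554, 0.0179, 0.1127]
eef_rot: [3.142, 0.0, 1.69]
force: [0.9, -3.9, -1.9]
grip_width: 0.0218
```

>>> send_rows(
  series=[
    [0,0,0,0.0005,0,0,-1],
    [0,0,0,0.001,0,0,-1],
    [0,0,0,0.0015,0,0,-1],
    [0,0,0,0.002,0,0,-1],
  ],
)

```text
time_s: 12.9
ee_pos: [0.4551, 0.0199, 0.1127]
eef_rot: [-3.142, -0.0, 1.69]
force: [-0.0, -4.4, -2.0]
grip_width: 0.0218
```

>>> send_rows(
  series=[
    [0,0,0,0.0005,0,0,-1],
    [0,0,0,0.001,0,0,-1],
    [0,0,0,0.0015,0,0,-1],
    [0,0,0,0.002,0,0,-1],
  ],
)

```text
time_s: 13.3
ee_pos: [0.4549, 0.0219, 0.1127]
eef_rot: [3.142, 0.0, 1.69]
force: [1.3, -4.0, -1.5]
grip_width: 0.0215
```

```bash
python3 - <<'E'
from h import *
c=cam('scene','s10.png'); crop(c,230,80,390,220,5,'s10c.png')
o=ctrl.get_obs(); print(o['ee_pos'],o['force'],o['moment'])
E
```

```text
[0.45490988 0.02193506 0.11271128] [ 0.01405413 -3.40627579 -2.04633271] [-0.74308087 -0.17131042  0.04012066]
```

View pics/s10c.png

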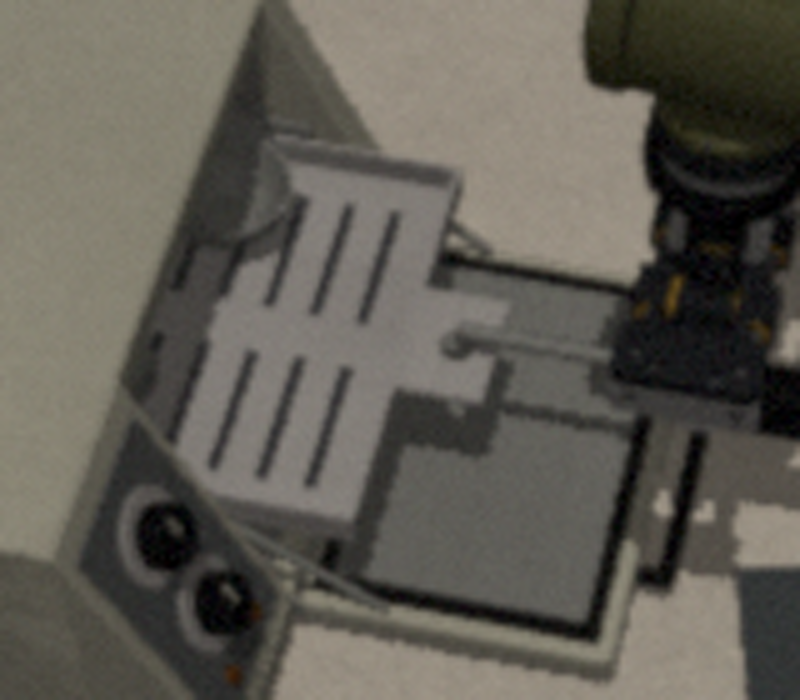

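The bowl's edge shows under the roof and the tray is well out, with drag still about 4 N. Continuing in small steps.

>>> send_rows(
  series=[
    [0,0,0,0.0005,0,0,-1],
    [0,0,0,0.001,0,0,-1],
    [0,0,0,0.0015,0,0,-1],
    [0,0,0,0.002,0,0,-1],
    [0,0,0,0.0025,0,0,-1],
  ],
)

```text
time_s: 13.85
ee_pos: [0.4546, 0.0244, 0.1127]
eef_rot: [3.142, -0.0, 1.69]
force: [0.1, -4.6, -2.2]
grip_width: 0.0217
```

```bash
python3 - <<'E'
from h import *
c=load('scene');q=lambda x,y:(230+x/5,80+y/5)
a=np.array([-.119,.993])
for n,x,y in [('L',508,303),('R',487,402),('hole',457,345)]:
  p=pt(c,*q(x,y),h=.105)[:2]; print(n,p,(p-np.array([.606,-.2096]))@a)
E
```

```text
L [ 0.43645364 -0.0828991 ] 0.14599001439373163
R [ 0.49790742 -0.07212929] 0.1493714275412127
hole [ 0.4699797  -0.09832053] 0.12668693142943235
```

>>> send_rows(
  series=[
    [0,0,0,0.0005,0,0,-1],
    [0,0,0,0.001,0,0,-1],
    [0,0,0,0.0015,0,0,-1],
    [0,0,0,0.002,0,0,-1],
  ],
)

```text
time_s: 14.25
ee_pos: [0.4544, 0.0264, 0.1127]
eef_rot: [-3.142, 0.0, 1.69]
force: [1.2, -4.7, -2.3]
grip_width: 0.0218
```

>>> send_rows(
  series=[
    [0,0,0,0.0005,0,0,-1],
    [0,0,0,0.001,0,0,-1],
    [0,0,0,0.0015,0,0,-1],
    [0,0,0,0.002,0,0,-1],
  ],
)

```text
time_s: 14.65
ee_pos: [0.4541, 0.0283, 0.1127]
eef_rot: [-3.142, 0.0, 1.691]
force: [0.5, -3.7, -1.5]
grip_width: 0.0217
```

>>> send_rows(
  series=[
    [0,0,0,0.0005,0,0,-1],
    [0,0,0,0.001,0,0,-1],
    [0,0,0,0.0015,0,0,-1],
    [0,0,0,0.002,0,0,-1],
  ],
)

```text
time_s: 15.05
ee_pos: [0.4539, 0.0303, 0.1127]
eef_rot: [-3.142, -0.0, 1.69]
force: [-0.3, -4.2, -1.9]
grip_width: 0.0216
```

>>> send_rows(
  series=[
    [0,0,0,0.0005,0,0,-1],
    [0,0,0,0.001,0,0,-1],
    [0,0,0,0.0015,0,0,-1],
    [0,0,0,0.002,0,0,-1],
  ],
)

```text
time_s: 15.45
ee_pos: [0.4537, 0.0323, 0.1127]
eef_rot: [-3.142, -0.0, 1.69]
force: [0.2, -4.4, -1.2]
grip_width: 0.0216
```

>>> send_rows(
  series=[
    [0,0,0,0.0005,0,0,-1],
    [0,0,0,0.001,0,0,-1],
    [0,0,0,0.0015,0,0,-1],
    [0,0,0,0.002,0,0,-1],
  ],
)

```text
time_s: 15.85
ee_pos: [0.4534, 0.0343, 0.1127]
eef_rot: [-3.142, 0.0, 1.69]
force: [-0.0, -4.5, -2.2]
grip_width: 0.0219
```

>>> send_rows(
  series=[
    [0,0,0,0.0005,0,0,-1],
    [0,0,0,0.001,0,0,-1],
    [0,0,0,0.0015,0,0,-1],
    [0,0,0,0.002,0,0,-1],
  ],
)

```text
time_s: 16.25
ee_pos: [0.4532, 0.036, 0.1127]
eef_rot: [-3.142, 0.001, 1.691]
force: [0.6, -9.0, -2.4]
grip_width: 0.0219
```

The force has risen to 9 N, which means the stop. I'll hold and watch it settle.

>>> send_rows(
  series=[
    [0,0,0,0.0002,0,0,-1],
    [0,0,0,0.0002,0,0,-1],
  ],
)

```text
time_s: 16.45
ee_pos: [0.4532, 0.0361, 0.1127]
eef_rot: [-3.142, 0.001, 1.69]
force: [2.4, -8.3, -2.7]
grip_width: 0.0217
```

>>> send_rows(
  series=[
    [0,0,0,0.0002,0,0,-1],
    [0,0,0,0.0004,0,0,-1],
    [0,0,0,0.0004,0,0,-1],
    [0,0,0,0.0004,0,0,-1],
  ],
)

```text
time_s: 16.85
ee_pos: [0.4532, 0.0362, 0.1126]
eef_rot: [-3.142, 0.001, 1.69]
force: [0.9, -10.8, -3.1]
grip_width: 0.0218
```

>>> send_rows(
  series=[
    [0,0,0,-0.001,0,0,-1],
    [0,0,0,-0.002,0,0,-1],
    [0,0,0,-0.004,0,0,-1],
    [0,0,0,-0.005,0,0,-1],
    [0,0,0,-0.005,0,0,-1],
  ],
)

```text
time_s: 17.35
ee_pos: [0.4537, 0.0319, 0.1127]
eef_rot: [-3.142, -0.0, 1.69]
force: [0.8, -0.4, -1.4]
grip_width: 0.0217
```

>>> send_rows(
  series=[
    [0,0,0,0,0,-0.003,-1],
    [0,0,0,0,0,-0.006,-1],
    [0,0,0,0,0,-0.01,-1],
    [0,0,0,0,0,-0.014,-1],
    [0,0,0,0,0,-0.02,-1],
    [0,0,0,0,0,-0.03,-1],
    [0,0,0,0,0,-0.06,-1],
    [0,0,0,0,0,-0.06,-1],
  ],
)

```text
time_s: 18.15
ee_pos: [0.4551, 0.0319, 0.1764]
eef_rot: [3.136, 0.001, 1.69]
force: [-0.1, 0.5, -1.5]
grip_width: 0.0218
```

```bash
python3 - <<'E'
from h import *
c=cam('scene','s11.png'); crop(c,230,80,390,220,5,'s11c.png')
o=ctrl.get_obs(); print(o['ee_pos'],o['force'])
m=[.4920,.2092]
row([.4836,.236,.18],111.3)
E
```

```text
[0.45447243 0.03188398 0.17454369] [-0.35169318 -0.69307397 -1.85570128]
t 18.2 row [0.2, 0.05, -14.44] [0.1992, 0.0533, -0.0054]
```

View pics/s11c.png

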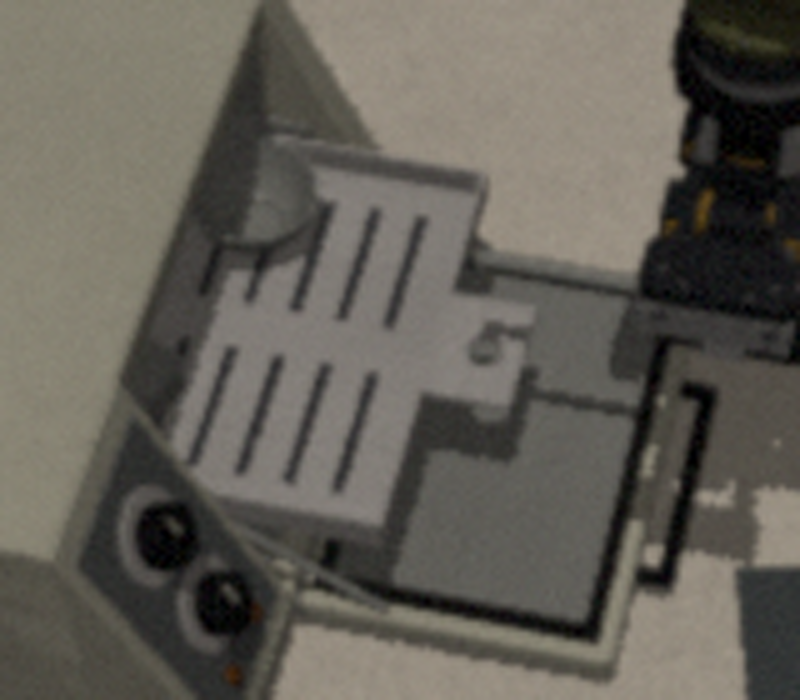

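>>> send_rows(
  series=[
    [0,0,-14.5,0.2,0.053,0,-1],
    [0,0,-14.5,0.2,0.053,0,-1],
    [0,0,-14.5,0.2,0.053,0,-1],
    [0,0,-14.5,0.2,0.053,0,-1],
    [0,0,-14.5,0.2,0.053,0,-1],
    [0,0,-14.5,0.2,0.053,0,-1],
    [0,0,-14.5,0.2,0.053,0,-1],
  ],
)

```text
time_s: 18.9
ee_pos: [0.4822, 0.2358, 0.1722]
eef_rot: [-3.14, 0.0, 1.943]
force: [-0.1, 0.0, -0.9]
grip_width: 0.0218
```

```bash
python3 - <<'E'
from h import *
row([.4834,.2367,.028],111.3)
print(ctrl.get_obs()['force'])
E
```

```text
t 18.9 row [-0.07, 0.01, 0.04] [0.0004, 0.0016, 0.1442]
[-0.0733522   0.03201138 -0.94274258]
```

>>> send_rows(
  series=[
    [0,0,0,0,0.001,0.04,-1],
    [0,0,0,0,0.001,0.08,-1],
    [0,0,0,0,0.001,0.11,-1],
    [0,0,0,0,0.001,0.13,-1],
    [0,0,0,0,0.001,0.138,-1],
    [0,0,0,0,0.001,0.14,-1],
    [0,0,0,0,0.001,0.14,-1],
    [0,0,0,0,0.001,0.14,-1],
  ],
)

```text
time_s: 19.7
ee_pos: [0.484, 0.2371, 0.0339]
eef_rot: [3.14, -0.0, 1.943]
force: [-0.0, -0.3, -1.1]
grip_width: 0.0216
```

>>> send_rows(
  series=[
    [0,0,0,0,0,0.002,-1],
    [0,0,0,0,0,0.004,-1],
    [0,0,0,0,0,0.0055,-1],
    [0,0,0,0,0,0.006,-1],
    [0,0,0,0,0,0.006,-1],
  ],
)

```text
time_s: 20.2
ee_pos: [0.4834, 0.2372, 0.0267]
eef_rot: [-3.142, 0.0, 1.944]
force: [-0.1, 0.3, -1.9]
grip_width: 0.0216
```

>>> send_rows(
  series=[
    [0,0,0,0,0,0.0005,-1],
    [0,0,0,0,0,0.001,-1],
    [0,0,0,0,0,0.001,-1],
  ],
)

```text
time_s: 20.5
ee_pos: [0.4834, 0.2372, 0.0266]
eef_rot: [3.142, 0.0, 1.944]
force: [-6.5, -3.4, 12.2]
grip_width: 0.0216
```

It's on the mat now, with 12 N pressing up. I'm releasing.

>>> send_rows(
  series=[
    [0,0,0,0,0,-0.001,-1],
    [0,0,0,0,0,-0.001,-0.5],
    [0,0,0,0,0,-0.001,0],
    [0,0,0,0,0,-0.001,0.5],
    [0,0,0,0,0,-0.001,0.5],
    [0,0,0,0,0,-0.001,0.5],
    [0,0,0,0,0,-0.001,0.5],
    [0,0,0,0,0,-0.001,0.5],
  ],
  force=10,
)

```text
time_s: 21.3
ee_pos: [0.4834, 0.2371, 0.0267]
eef_rot: [-3.142, -0.0, 1.944]
force: [0.0, -0.1, 0.2]
grip_width: 0.0678
```

>>> send_rows(
  series=[
    [0,0,0,0,0,0,0.5],
    [0,0,0,0,0,-0.02,0.5],
    [0,0,0,0,0,-0.05,0.5],
    [0,0,0,0,0,-0.1,0.5],
    [0,0,0,0,0,-0.15,0.5],
    [0,0,0,0,0,-0.15,0.5],
    [0,0,0,0,0,-0.15,0.5],
  ],
)

```text
time_s: 22.0
ee_pos: [0.4836, 0.2372, 0.1774]
eef_rot: [3.14, -0.0, 1.944]
force: [-0.6, 0.2, -0.5]
grip_width: 0.0703
```

```bash
python3 - <<'E'
from h import *
cam('wrist','w12.png');c=cam('scene','s12.png');cam('side','d12.png')
print(ctrl.get_obs())
E
```

```text
{'time_s': 22.15, 'qpos': array([ 3.87990172e-01,  3.19776279e-01,  1.61377272e+00, -6.11175526e-06,
        1.21049436e+00,  1.52856996e-02]), 'joint_vel': array([ 0.00036268,  0.00453421, -0.00296946,  0.0017802 ,  0.0024908 ,
       -0.00012613]), 'tau': array([ 2.33949325e-02, -5.37330008e+01, -3.41299081e+01,  7.06158578e-02,
        1.50283874e-02, -1.52181883e-04]), 'ee_pos': array([0.48286647, 0.23688843, 0.17522791]), 'eef_rot': array([-3.13914233e+00,  4.31725439e-05,  1.94350301e+00]), 'force': array([-0.50408884,  0.11528867, -0.63592321]), 'moment': array([-0.0218504 , -0.07542243, -0.0145426 ]), 'grip_width': 0.07054076418585592}
```

View pics/w12.png

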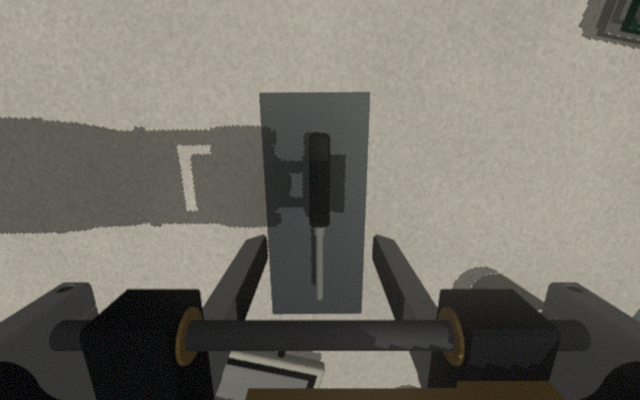

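View pics/s12.png

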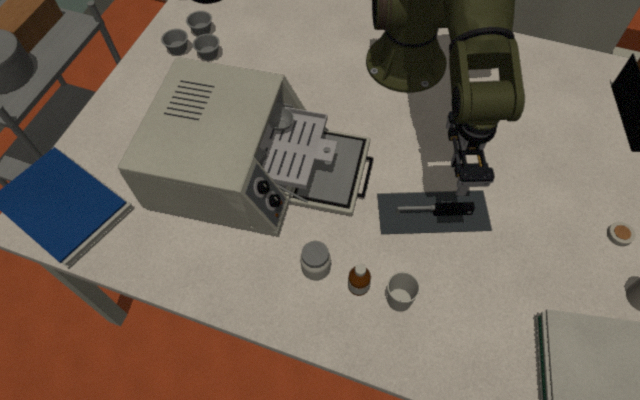

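View pics/d12.png

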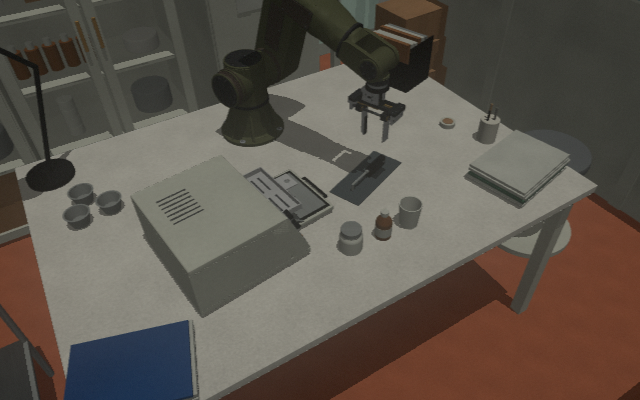

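The hook lies on the mat with handle (319,132)–(319,227) and shank end (319,300), all inside the mat outline. The tray is out, the tab hole is at (327,150) in the scene view, and the bottle, jar and cup haven't moved.

```bash
python3 - <<'E'
from h import *
c=load('scene');w=load('wrist')
p=pt(c,327,149.5,h=.105)[:2];print('tray x',-.145-(p-np.array([.606,-.2096]))@np.array([-.119,.993])+.155)
m=np.array([.4920,.2092]);a=np.radians(-68.3);u=np.array([np.cos(a),np.sin(a)]);v=np.array([-u[1],u[0]])
for n,x,y,h in [('butt',319,133,.04),('tip',319.5,299,.037)]:
  d=pt(w,x,y,h=h)[:2]-m; print(n,d@u,d@v,pt(w,x,y))
print(ctrl.hand_in())
E
```

```text
tray x -0.13084784400072905
butt -0.09816785426626601 0.0041873460295444795 [0.45986555 0.30131666 0.02372562]
tip 0.09449970380077181 0.0036003814572950284 [0.53022876 0.12287342 0.03722835]
the job is handed in; nothing more can be done
None
```

I hooked the tray's pull tab, drew the tray out against its stop, unhooked it and laid the hook back on its mat. The job is handed in; no verdict is reported.

- **Pull:** I drew the tray out at 40 mm/s or less, down to 5 mm/s near the stop, against about 4 N of drag. At the stop the force rose to 8–11 N and I held it there for about 0.6 s. That leaves at least 4 N on the stop and stays well under the 25 N limit.
- **Tray:** the last picture puts it at about x = -131 mm, within the stop's range and past the -115 mm needed. The tray and the bottle, jar and cup look undisturbed. In the last views the bowl shows only partly at the roof edge. I never had a clear view of the tin.
- **Hook:** it lies upright on the mat, released. The butt is at x ≈ -98 mm, the tip at x ≈ +94 mm, and y ≈ +4 mm in the mat's frame. The gripper is clear, about 15 cm above it.
- **Disagreements:** while lining up with the hole, the scene and wrist cameras differed by about 5 mm along the hook. They also differed by about 4 mm sideways. I trusted the wrist view sideways, and the hook went in with no change in force. A depth reading at the butt's edge gave 24 mm instead of 40 mm, probably because the pixel fell on the end face.

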